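# Find the stacker slot that drags right with a feeler blade

## Robot

A 6-joint arm with a two-finger parallel gripper is mounted at the origin on the work surface. World frame = base frame: x ahead of the robot, y to its left, z up, the work surface at z = 0. Lengths are in m, angles in rad, forces in N, time in s.
With the tool pointing down it reaches from about 0.2 to 0.875 m from the base axis. Payload 3.4 kg.
Tool frame: the origin (TCP) lies between the finger pads; the fingertips stand 25 mm ahead of it and the grasp point (between the pads) lies 6 mm ahead of it (r.nose_length is the z of the fingertips in the tool frame, in m); z points along the fingers, y is the line along which they close (so a half turn about z gives the same grasp; the last joint's range is limited). The gripper opens to 94 mm and grips with 3 to 60 N. Pads are 16 mm wide; open, the fingers measure 119 mm over their backs; the gripper's body (75 mm by 177 mm) begins 78 mm behind the grasp point.
Start: joints at [-1.237, 0.276, 1.505, -0, 1.361, -0.121], TCP at [0.253, -0.517, 0.23] pointing down, gripper open.
Joint ranges: [-2.89, 2.89], [-0.75, 2.08], [0.22, 2.7], [-1.18, 4.32], [0.11, 2.71], [-2.7, 2.7]. Speed limits (rad/s): [2.57, 2.57, 3.14, 3.14, 3.14, 3.14].

## Interface

Orientations are given as a unit quaternion [w, x, y, z].
In Python, from plant import r, gripper_to, inverse_kinematics, vision, models, telemetry gives the robot as it stands. Calls block until the motion is done:
- r.move_to(position, orientation): joint-space move of the TCP to a pose.
- r.move_l(position, rot=None, vel=0.15, guard=None): straight line of the TCP; rot=None keeps the orientation; vel is the mean speed in m/s. With guard (N) it stops when the force on the tool has changed by that much, and returns True; else False.
- r.movej(angles): joint-space move.
- gripper_to(opening, f_grip=None): finger opening in m; f_grip is the grip in N (None keeps the last); returns when the fingers have stopped.
- r.hold(seconds).
- inverse_kinematics(position, orientation): joint angles nearest the present ones, or None.
- vision.snapshot(name): name is "side" or "top" or "wrist"; returns the picture (480x640x3 uint8, red, green, blue); there is no depth.
- vision.get_calibration(name): a dict with "fx", "fy", "cx", "cy" (pixels), "position" and "orientation" of the camera in the world. Camera axes: x right, y down, z forward; pixel columns grow to the right and rows downward; lengths in m; the calibration is good to about 2 mm. The wrist camera is an equidistant fisheye: a pixel r from the principal point sees the ray r / f radians off the axis. A picture is of the moment at which its call begins: read the wrist's pose just before it. get_calibration takes no time and is no camera call; for the wrist camera it gives the pose at the moment of the call.
A pose or a line that the arm cannot do raises r.PlanningError and nothing moves.
- r.sign_off(): hands the job in; it is judged then, once.
Trained networks look in the newest picture that a camera, given by its name, has taken for a name from the list of things; names that differ only in an ending like _2 or _b are one class to them, and where a whole thing is asked for, a point or a joint stands for the part that bears it (a point fixed in the world has none). Each returns a list of dicts, best first, with "score" (0 to 1); they miss things now and then, are a little off and sometimes report something else, mostly with a low value. They report only what shows in the picture. A call takes as long as a camera call. They do not tell look-alikes from the thing itself.
- models.boxes_of(thing, camera): "at" ([x, y, z] in m, in world coordinates, good to about 4 mm: the middle of the surface that is visible of it).
- models.regions_of(thing, camera): "pixels" (480x640 bool, what is visible of it).
- models.mark_of(thing, camera): "at" ([x, y, z] in m, in world coordinates, good to about 4 mm: a listed point, or the origin of a listed thing).
Readings, each from a call of its own:
- telemetry.current_t(): time.
- telemetry.current_joints(): joint angles.
- telemetry.current_dq(): joint speeds.
- telemetry.current_joint_efforts(): joint torques, N m.
- telemetry.current_ee_pos(): TCP position.
- telemetry.current_tool_rot(): TCP orientation.
- telemetry.current_wrist_force(): force on the tool from outside, world axes, zero at the start.
- telemetry.current_torque(): the same for the moment, N m.
- telemetry.current_opening(): finger opening in m.
- telemetry.current_finger_force(): force on a finger pad.
Only numpy, scipy, OpenCV 4.12 (cv2) and the standard library are available. Lean on these libraries where they do the work, as an engineer would, in place of code of your own. Each camera call takes 0.05 s, during which the arm holds its last target. There are 200 camera calls.

## Task

Take the feeler blade from its stand and try it in the four guide slots of the stacker's docking block: one slot will not let it in, two are slack, and one takes it with a clear, steady drag. Find that one by feel, never forcing the blade, and leave the blade in it fully home, upright and let go. Leave the bottles and the microplate alone.

Things in the scene. Friction and masses are not known exactly. Their poses are not given: they have to be found in the camera images.
- dock: Docking block, fixed, white and bare aluminium: 68 (x) x 196 (y) x 70 mm high, on a grey base plate 110 x 250 x 6 mm. Four upright slots, alike from outside, lie in a row in its top, 45 mm apart along its y. Origin: centre of the underside; z up. Place and yaw vary. Pressing the blade on it with more than 40 N is forcing it. Which slot is stuck, slack or right changes every time.
- slot1 (a point): Middle of the mouth of the slot at the row's +y end, level with the dock's top. Each mouth is 16 (x) x 29 mm (y), over 55 mm deep. On its -x side is a fixed flat wall: the top 12 mm slopes in by 4 mm; below, it stands upright 4 mm to the -x side of this point. A blade centred here is 1 mm clear of that wall and is shifted onto it by the spring when let go.
- slot2 (a point): Same point of the second slot from the +y end. In every slot a rounded steel shoe (radius 7 mm, axis along y) stands out from the +x side, its nose 20 mm below the dock's top. In two slots the shoe yields to almost nothing (drag under about 1 N).
- slot3 (a point): Same point of the third slot from the +y end. In one slot the shoe's spring presses the blade to the wall with about 6 N: felt as a drag that builds from about 20 mm tip depth and is steady, about 3 to 12 N, from 35 mm deep until home (50 mm), while the blade slides either way. Given positions may be a millimetre or so off, so a held blade can also rub on the fixed wall, with a push towards the dock's +x; ease it off to judge.
- slot4 (a point): Same point of the slot at the -y end. In one slot the shoe is stuck and leaves only a 3 mm gap: there the blade stops dead, its tip about 12 to 20 mm below the dock's top.
- blade_grip (a point): Feeler blade, about 90 g, loose, standing upright in its stand at the start. This point: centre of its black handle, 14 (x, the way to grip it) x 40 (y) x 50 mm (z, up). The handle's underside, 25 mm below this point, is the shoulder: fully home, it rests on the dock's top.
- blade_tip (a point): Lower tip of the blade, 75 mm below blade_grip, same axes. The steel blade hangs 50 mm below the handle: 24 mm wide (y), 6 mm thick (x), the last 14 mm tapering on both faces to 2.4 mm. It goes into a slot with its width along the dock's y, either way round.
- stand: The blade's stand, fixed: grey block 45 x 56 x 62 mm high on a 90 x 90 x 8 mm foot, with a slot 9 x 27 mm in its top in which the blade stands loosely, shoulder on the top, axes as the stand's. Origin: centre of the underside. Place and yaw vary.
- wash_bottle: A translucent white wash bottle with a bent spout, loose bystander, 74 mm across, 164 mm to the cap's top, 220 mm with the spout. Origin: centre of its underside.
- bottle: A translucent white bottle with a screw cap, loose bystander, 74 mm across, 164 mm high. Origin: centre of its underside.
- microplate: A clear microplate, loose bystander, 86 x 128 x 14 mm. Origin: centre of its underside.
Mind the look-alikes: they are no part of the job. Leave any red look-alike of the part that bears blade_grip alone. Several things look just like the stand: the one meant starts farthest to the robot's right.

How it is judged:
On the way:
1. the blade is lifted out of its stand (z of blade_grip in the frame of stand above 0.135 m), for 0.1 s.
At the end, for the whole second after the job is handed in: The blade is at rest, upright (within 0.1 rad) and fully home (its shoulder within 3 mm of the dock's top) in the slot whose shoe presses it to the wall (blade and dock press on each other with more than 3.5 N; in a slack slot it is under 2.5 N) (z of blade_grip in the frame of dock between 0.09 and 0.098 m and angle between blade_grip's own z axis and vertical below 0.1 rad and contact force between blade and dock above 3.5 N and linear speed of blade below 0.02 m/s); the robot touches nothing.
It fails at once if the blade is forced: it presses on the dock with more than 40 N (contact force between blade and dock above 40 N).
It fails at once if the wash bottle is moved more than 20 mm or tipped (distance of wash_bottle from where it was at the start of the episode above 0.02 m or angle between wash_bottle's own z axis and vertical above 0.3 rad).
It fails at once if the bottle is moved more than 20 mm or tipped (distance of bottle from where it was at the start of the episode above 0.02 m or angle between bottle's own z axis and vertical above 0.3 rad).
It fails at once if the microplate is moved more than 20 mm or tipped (distance of microplate from where it was at the start of the episode above 0.02 m or angle between microplate's own z axis and vertical above 0.3 rad).
It also fails if it takes over 67 s, if anything falls off the work surface, if the arm or the gripper's body presses on something with over 40 N, if the wrist force passes 120 N, or if a joint passes its speed limit or range.

## Working session

There is one attempt and no reset: what is moved stays moved. The work goes in short steps, each a Python script; the robot and the scene stay as the last script left them, time stands still between calls to the robot, and variables do not carry over. Pictures are saved under pics/ and viewed, at most 10 in all, crops included, and the job is handed in when it is done.

```bash
ls; mkdir -p pics
python3 - <<'E'
from plant import r,vision,models,telemetry as t
import cv2,numpy as np
a=vision.snapshot("top");b=vision.snapshot("side")
cv2.imwrite("pics/a.png",a[:,:,::-1]);cv2.imwrite("pics/b.png",b[:,:,::-1])
for n in ["top","side"]:
  print(n,vision.get_calibration(n))
  for th in ["dock","slot1","slot2","slot3","slot4","blade_grip","stand","wash_bottle","bottle","microplate"]:
    print(th,[(round(d["score"],2),np.round(d["at"],3).tolist()) for d in models.mark_of(th,n)])
print(t.current_t())
E
```

```text
pics
top {'fx': 546.0140037109953, 'fy': 546.0140037109953, 'cx': 312.965251041419, 'cy': 241.97021076457835, 'position': array([ 0.43329675, -0.01552593,  1.3638283 ]), 'orientation': array([-0.03799317,  0.71555564, -0.69702371,  0.02635509])}
dock [(0.6, [0.601, -0.113, 0.001])]
slot1 [(0.6, [0.599, -0.133, 0.068]), (0.58, [0.609, -0.088, 0.073]), (0.58, [0.587, -0.177, 0.066]), (0.56, [0.623, -0.05, 0.071])]
slot2 [(0.6, [0.599, -0.133, 0.068]), (0.58, [0.609, -0.088, 0.073]), (0.58, [0.587, -0.177, 0.066]), (0.56, [0.623, -0.05, 0.071])]
slot3 [(0.6, [0.599, -0.133, 0.068]), (0.58, [0.609, -0.088, 0.073]), (0.58, [0.587, -0.177, 0.066]), (0.56, [0.623, -0.05, 0.071])]
slot4 [(0.6, [0.599, -0.133, 0.068]), (0.58, [0.609, -0.088, 0.073]), (0.58, [0.587, -0.177, 0.066]), (0.56, [0.623, -0.05, 0.071])]
blade_grip [(0.53, [0.486, 0.106, 0.074])]
stand [(0.71, [0.494, 0.232, 0.003]), (0.66, [0.36, 0.32, 0.003])]
wash_bottle [(0.88, [0.695, 0.357, -0.002]), (0.31, [0.759, -0.066, 0.0])]
bottle [(0.85, [0.667, -0.375, -0.001]), (0.75, [0.6, -0.134, 0.071]), (0.25, [0.622, -0.046, 0.07])
[... 552 characters left out ...]
0.94, [0.599, -0.132, 0.066]), (0.83, [0.581, -0.178, 0.069]), (0.72, [0.63, -0.049, 0.073]), (0.68, [0.758, -0.06, 0.004]), (0.56, [0.612, -0.095, 0.071])]
slot3 [(0.94, [0.599, -0.132, 0.066]), (0.83, [0.581, -0.178, 0.069]), (0.72, [0.63, -0.049, 0.073]), (0.68, [0.758, -0.06, 0.004]), (0.56, [0.612, -0.095, 0.071])]
slot4 [(0.94, [0.599, -0.132, 0.066]), (0.83, [0.581, -0.178, 0.069]), (0.72, [0.63, -0.049, 0.073]), (0.68, [0.758, -0.06, 0.004]), (0.56, [0.612, -0.095, 0.071])]
blade_grip [(0.83, [0.499, 0.227, 0.087])]
stand [(0.89, [0.5, 0.226, 0.003]), (0.69, [0.364, 0.321, -0.001])]
wash_bottle []
bottle [(0.59, [0.667, -0.374, 0.002])]
microplate [(0.59, [0.759, -0.06, -0.001])]
1.1
```

View pics/a.png

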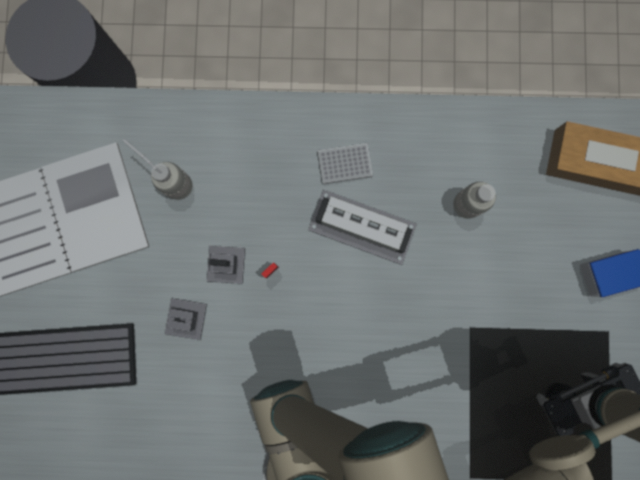

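View pics/b.png

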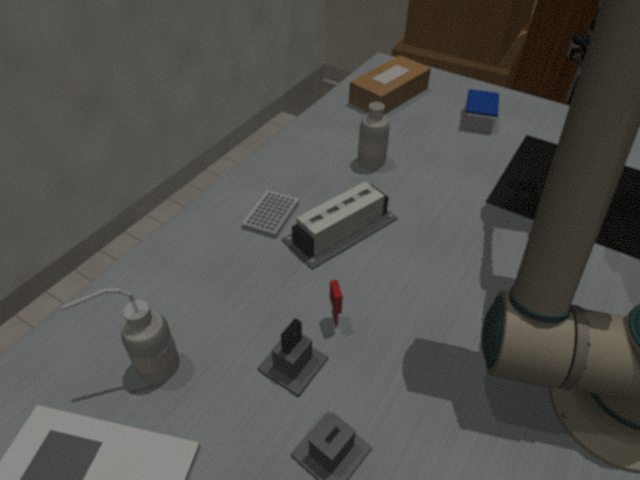

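The blade stands in the stand at top (224,264). The empty look-alike stand is at (185,318), further left in the world, and the red decoy is at (268,270). The one at y≈0.23 is the right-most, and it bears the black handle. I'll confirm this with a close look.

```bash
cat > h.py <<'E'
from plant import r,gripper_to,inverse_kinematics,vision,models,telemetry as t
import numpy as np,cv2
from scipy.spatial.transform import Rotation as Ro
def down(phi):
    "tool pointing down, closing line (tool y) at world angle phi (mod pi chosen near present joints)"
    y=np.array([np.cos(phi),np.sin(phi),0]);z=np.array([0,0,-1.]);x=np.cross(y,z)
    q=Ro.from_matrix(np.c_[x,y,z]).as_quat();return q[[3,0,1,2]]
def ray(cal,uv):
    "world ray directions of fisheye wrist pixels"
    d=(np.atleast_2d(uv)-[cal["cx"],cal["cy"]])/[cal["fx"],cal["fy"]]
    th=np.linalg.norm(d,axis=1);s=np.sinc(th/np.pi)
    q=cal["orientation"];R=Ro.from_quat(q[[1,2,3,0]] if isinstance(q,np.ndarray) else [*q[1:],q[0]])
    return R.apply(np.c_[d*s[:,None],np.cos(th)])
def atz(cal,uv,z):
    d=ray(cal,uv);p=cal["position"];return p+d*((z-p[2])/d[:,2:])
E
python3 - <<'E'
from h import *
p=t.current_ee_pos();phi=np.deg2rad(0)
for ph in (0,np.pi):
  print(ph,inverse_kinematics([.45,.229,.32],down(ph)), inverse_kinematics([.6,-.113,.3],down(ph-.32)))
q=down(0)
j=inverse_kinematics([.45,.229,.32],down(0));k=inverse_kinematics([.45,.229,.32],down(np.pi))
best=min([x for x in (j,k) if x is not None],key=lambda x:abs(x[5]))
r.move_l([p[0],p[1],.32]);
r.movej(best)
cal=vision.get_calibration("wrist");im=vision.snapshot("wrist");cv2.imwrite("pics/c.png",im[:,:,::-1])
np.save("c.npy",cal,allow_pickle=True);print(cal)
for th in ["blade_grip","stand"]:
    print(th,[(round(d["score"],2),np.round(d["at"],3).tolist()) for d in models.mark_of(th,"wrist")])
for th in ["blade_grip","stand"]:
  for d in models.regions_of(th,"wrist"):
    v,u=np.nonzero(d["pixels"]);print(th,d["score"],len(u),u.mean(),v.mean(),cv2.minAreaRect(np.c_[u,v].astype(np.float32)))
print(t.current_t(),t.current_ee_pos())
E
```

```text
0 [ 3.32848525e-01  1.29845464e-01  1.47777963e+00 -4.44089210e-16
  1.53396756e+00  3.32848525e-01] [-3.00067425e-01  3.02223792e-01  1.29766864e+00 -4.44089210e-16
  1.54170022e+00  1.99325755e-02]
3.141592653589793 None None
{'fx': 371.64829954431775, 'fy': 371.64829954431775, 'cx': 324.1876806849803, 'cy': 240.7599391967305, 'position': array([0.44968804, 0.3109902 , 0.47520449]), 'orientation': array([ 1.46406921e-01,  9.89224194e-01, -7.01834975e-04,  1.23550533e-04])}
blade_grip [(0.82, [0.495, 0.228, 0.084]), (0.82, [0.487, 0.111, 0.074])]
stand [(0.82, [0.501, 0.228, -0.002]), (0.73, [0.36, 0.317, -0.004])]
blade_grip 0.82 804 368.4141791044776 214.24875621890547 ((368.49310302734375, 214.13121032714844), (18.973737716674805, 46.04153823852539), 3.012787342071533)
blade_grip 0.74 970 350.9474226804124 305.2278350515464 ((351.0000305175781, 304.5000305175781), (51.61879348754883, 27.577163696289062), 45.0)
stand 0.69 4069 359.21700663553696 196.02629638731875 ((361.05413818359375, 198.9840850830078), (70.49076843261719, 70.06246948242188), 2.045408248901367)
stand 0.64 4908 253.10635696821515 127.15464547677261 ((253.3561553955078, 127.11643981933594), (71.29033660888672, 71.13331604003906), 6.009006023406982)
4.825 [0.45022174 0.22864142 0.31995462]
```

View pics/c.png

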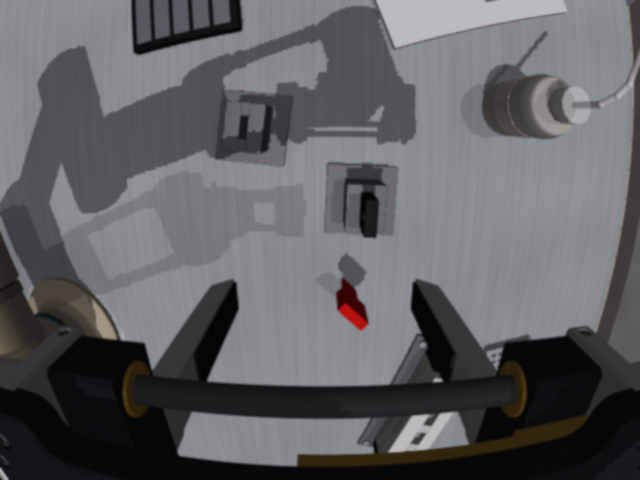

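Wrist view: the black handle is at (368,214) in its stand (foot 325–397 × 163–236). The empty stand is at (253,127) and the red decoy at (350,305). I'll hover over the black one, refine its position, and save an enlarged crop.

Run:
```python
from h import *
cal=np.load("c.npy",allow_pickle=True).item()
P=atz(cal,[[328,163],[397,166],[396,236],[325,233]],.008)[:,:2]
print(P.round(4).tolist(),P.mean(0));e=(P[1]-P[0])+(P[2]-P[3]);yaw=np.arctan2(e[1],e[0]);print("yaw",np.rad2deg(yaw), [np.linalg.norm(P[i]-P[i-1]) for i in range(4)])
r.move_to([.497,.228,.23],down(yaw))
cal=vision.get_calibration("wrist");im=vision.snapshot("wrist")
np.save("d.npy",cal,allow_pickle=True)
for th in ["blade_grip","stand"]:
    print(th,[(round(d["score"],2),np.round(d["at"],4).tolist()) for d in models.mark_of(th,"wrist")])
for d in models.regions_of("blade_grip","wrist"):
    v,u=np.nonzero(d["pixels"]);print(d["score"],len(u),u.mean(),v.mean(),cv2.minAreaRect(np.c_[u,v].astype(np.float32)))
u,v=320,240
c=im[100:340,180:480];cv2.imwrite("pics/d.png",cv2.resize(c,(750,600),interpolation=cv2.INTER_CUBIC)[:,:,::-1])
print(t.current_t(),t.current_ee_pos())
```

```text
[[0.4546, 0.2713], [0.5423, 0.2686], [0.5449, 0.176], [0.4508, 0.1802]] [0.49814161 0.22405436]
yaw -2.1549039563487664 [np.float64(0.09124800720061955), np.float64(0.08771942417142989), np.float64(0.09263126474555722), np.float64(0.09417694081920154)]
blade_grip [(0.63, [0.4957, 0.2262, 0.0834]), (0.59, [0.4839, 0.1138, 0.0732])]
stand [(0.87, [0.3599, 0.3181, -0.0002]), (0.65, [0.4981, 0.2277, -0.0026])]
0.95 1790 315.1603351955307 344.70558659217875 ((314.0, 343.0), (68.0, 38.0), 90.0)
0.86 1109 325.4472497745717 238.7376014427412 ((325.7857666015625, 238.06967163085938), (18.919086456298828, 60.23118209838867), 1.432096242904663)
5.5167 [0.49741806 0.22845999 0.23227503]
```

View pics/d.png

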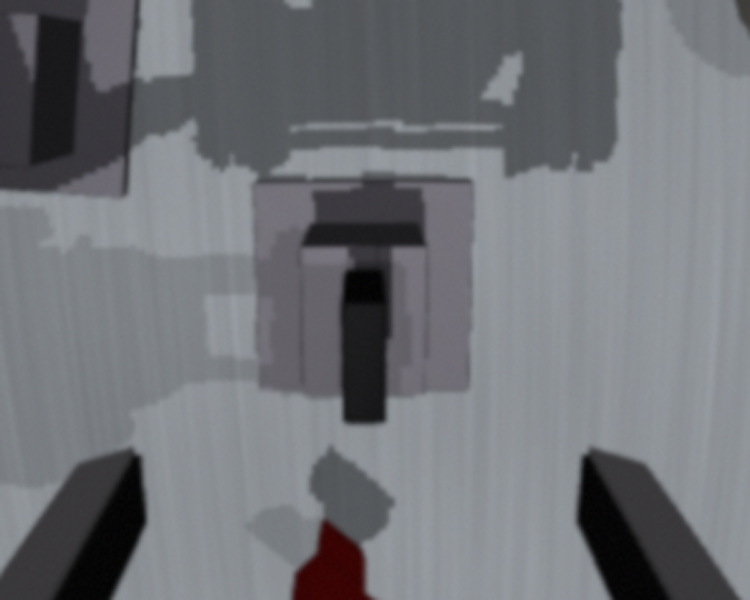

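Confirmed: the black handle sits in the right-most stand with its top face at about (317–334, 221–269), and the red decoy is clear below. Next I grip and lift.

Run:
```python
from h import *
cal=np.load("d.npy",allow_pickle=True).item()
P=atz(cal,[[317.2,220.8],[334.4,220.8],[334.4,269.2],[317.2,269.2]],.112)[:,:2];c=P.mean(0)
print(P.round(4).tolist(),c)
c=(c*2+np.array([.4957,.2262]))/3
gripper_to(.05)
q=t.current_tool_rot()
print(q,t.current_ee_pos())
r.move_l([c[0],c[1],.13],vel=.15)
print(r.move_l([c[0],c[1],.096],vel=.06,guard=8),t.current_ee_pos())
gripper_to(0.0,f_grip=40)
print(t.current_opening(),t.current_finger_force(),t.current_ee_pos(),t.current_wrist_force())
r.move_l([c[0],c[1],.20],vel=.12)
print(t.current_opening(),t.current_finger_force(),t.current_ee_pos(),t.current_wrist_force(),t.current_t())
```

```text
[[0.4913, 0.2438], [0.5043, 0.2433], [0.5031, 0.2042], [0.4896, 0.2047]] [0.49707906 0.22399882]
[-3.88855238e-05  7.20279859e-01  6.93683586e-01 -8.16583679e-05] [0.4969841  0.2279866  0.22991965]
False [0.49672549 0.22475895 0.09587146]
0.013788791796937079 40.00010311603546 [0.49677392 0.22476366 0.09612068] [ 0.13223892 -0.72443582  1.31546349]
0.013700955927871574 39.999743700027466 [0.49598463 0.22453848 0.19917667] [-0.19641056  0.31015619 -0.98229265] 9.5417
```

Run:
```python
from h import *
yaw=np.deg2rad(-18.5)
d=np.array([.601,-.113]);yy=np.array([-np.sin(yaw),np.cos(yaw)])
p=d-.10*yy
r.move_to([p[0],p[1],.24],down(yaw))
r.hold(.2)
cal=vision.get_calibration("wrist");im=vision.snapshot("wrist");np.save("e.npy",cal,allow_pickle=True);np.save("eim.npy",im)
cv2.imwrite("pics/e.png",im[:,:,::-1])
for th in ["slot1","dock"]:
  print(th,[(round(d["score"],2),np.round(d["at"],4).tolist()) for d in models.mark_of(th,"wrist")])
print(t.current_t(),t.current_ee_pos(),t.current_wrist_force())
```

```text
slot1 [(0.97, [0.5988, -0.1364, 0.0693]), (0.93, [0.61, -0.0914, 0.0656]), (0.69, [0.6312, -0.0481, 0.0702]), (0.58, [0.5869, -0.1782, 0.072])]
dock [(0.6, [0.6045, -0.1133, -0.0009])]
11.5083 [ 0.56940643 -0.20720968  0.24002798] [ 0.47889754 -0.43397642 -1.00587487]
```

View pics/e.png

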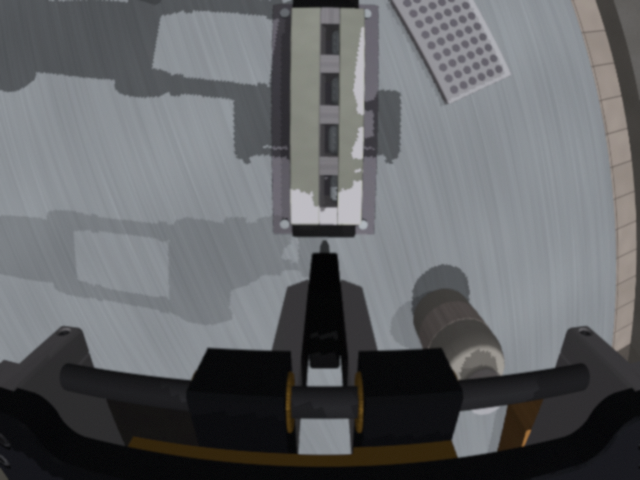

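The dock is seen head-on. Its slots are at (330,38), (330,88), (330,138) and (329,190), and the yaw is close. I'll enlarge it to fix the mouths and see which side the wall is on.

Run:
```python
import numpy as np,cv2
im=np.load("eim.npy");c=im[5:241,265:385]
a=cv2.resize(c[:118],None,fx=3.3,fy=5,interpolation=cv2.INTER_CUBIC);b=cv2.resize(c[118:],None,fx=3.3,fy=5,interpolation=cv2.INTER_CUBIC)
cv2.imwrite("pics/f.png",np.hstack([a,b])[:,:,::-1])
```

```text
(no output)
```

View pics/f.png

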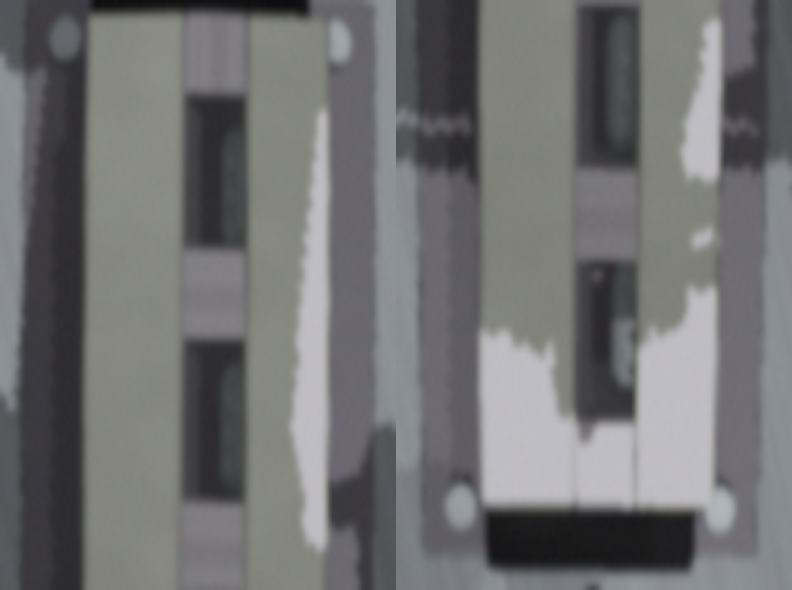

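Run:
```python
from h import *
cal=np.load("e.npy",allow_pickle=True).item()
S=[]
for u0,u1,v0,v1 in [(321.1,339.2,24.4,54.2),(321.1,339.2,73.2,104.6),(319.8,338,124.2,156.4),(320.2,337.4,175.4,206.6)]:
    P=atz(cal,[[u0,v0],[u1,v0],[u1,v1],[u0,v1]],.070)[:,:2]
    S.append(P.mean(0));print(P.mean(0).round(4),np.linalg.norm(P[1]-P[0]).round(4),np.linalg.norm(P[2]-P[1]).round(4))
S=np.array(S);print(np.linalg.norm(np.diff(S,axis=0),axis=1))
v=np.polyfit([1.5,.5,-.5,-1.5],S,1);print(v,"yaw",np.rad2deg(np.arctan2(-v[0][0],v[0][1])))
R=Ro.from_euler('z',18.5,degrees=True).as_matrix()[:2,:2]
tip=atz(cal,[[324.5,243]],.158)[0,:2];print("tip rel TCP in dock axes",R@(tip-t.current_ee_pos()[:2]),R@(S-t.current_ee_pos()[:2]).T)
```

```text
[ 0.6266 -0.0515] 0.0156 0.0278
[ 0.6123 -0.0943] 0.0155 0.0279
[ 0.597  -0.1369] 0.0157 0.0282
[ 0.5828 -0.1795] 0.0151 0.028
[0.04505233 0.04527339 0.04491705]
[[ 0.01464281  0.04265398]
 [ 0.60468724 -0.11554548]] yaw -18.946979601293066
tip rel TCP in dock axes [8.73596491e-05 9.67738806e-03] [[0.0048014  0.00485181 0.00388414 0.00395125]
 [0.1657721  0.12071979 0.07545675 0.03053975]]
```

```bash
cat > probe.py <<'E'
from h import *
YAW=np.deg2rad(-18.95);R=np.array([[np.cos(YAW),-np.sin(YAW)],[np.sin(YAW),np.cos(YAW)]])
C=np.array([.60469,-.11555]);TIP=.084;TOP=.070
def tgt(n,dx,dy,depth):
    p=C+R@np.array([dx,(2.5-n)*.045+dy]);return [p[0],p[1],TOP+TIP-depth]
def F():
    f=np.mean([t.current_wrist_force() for _ in range(5)],axis=0);return np.r_[R.T@f[:2],f[2]]
def approach(n,dx,dy):
    p=t.current_ee_pos()
    if p[2]<.165: r.move_l([p[0],p[1],.168],vel=.12)
    r.move_l(tgt(n,dx,dy,-.014),rot=down(YAW),vel=.15); r.hold(.15); return F()
def probe(n,dx=0.,dy=.0015,depths=(0,6,11,15,19,23,27,31,35,39,43)):
    f0=approach(n,dx,dy)
    for d in depths:
        hit=r.move_l(tgt(n,dx,dy,d/1000),vel=.02,guard=12)
        f=F()-f0;e=R.T@(t.current_ee_pos()[:2]-C)
        print(n,"cmd",d,"depth %.1f"%((TOP+TIP-t.current_ee_pos()[2])*1e3),"F",f.round(2),"x %.2f"%(e[0]*1e3),"HIT" if hit else "")
        if hit or np.linalg.norm(f)>18: return f0,True
    return f0,False
E
python3 - <<'E'
from probe import *
probe(4)
print(t.current_t(),t.current_opening())
E
```

```text
4 cmd 0 depth -0.1 F [ 0.18  1.36 -1.07] x 0.10 
4 cmd 6 depth 6.2 F [-0.1   1.46 -0.28] x -0.11 
4 cmd 11 depth 11.2 F [ 0.59  0.91 -0.12] x -0.14 
4 cmd 15 depth 15.2 F [1.26 1.24 0.05] x -0.14 
4 cmd 19 depth 19.2 F [0.09 1.91 0.65] x -0.17 
4 cmd 23 depth 23.5 F [-0.6   0.88 -0.57] x -0.64 
4 cmd 27 depth 27.5 F [-3.73  0.7   1.47] x -1.02 
4 cmd 31 depth 31.2 F [-4.61  1.25  3.25] x -1.25 
4 cmd 35 depth 35.3 F [-5.41  0.34  2.75] x -1.26 
4 cmd 39 depth 39.4 F [-5.7   0.92  0.77] x -1.26 
4 cmd 43 depth 43.4 F [-4.61  0.92  1.63] x -1.28 
16.8333 0.013798029185641323
```

Slot 4 lets the blade in, with a clear −x spring push of about 5 N and drag from about 25 mm. I'll check the drag both ways, then compare with slot 3.

Run:
```python
from probe import *
for d in (37,44,37):
    r.move_l(tgt(4,0,.0015,d/1000),vel=.02,guard=15);print(d,F())
f0,_=probe(3,depths=(0,6,11,15,19,25,31,37,43))
print(f0,t.current_t(),t.current_opening())
```

```text
37 [-5.16716049  0.66650966 -3.75444746]
44 [-6.13834672 -0.3640751   0.91277183]
37 [-6.43341666 -0.1599205  -2.11527842]
3 cmd 0 depth -0.1 F [-0.22  0.59 -0.38] x 0.11 
3 cmd 6 depth 6.2 F [0.85 0.04 0.24] x -0.11 
3 cmd 11 depth 11.2 F [-0.06  0.04  0.09] x -0.12 
3 cmd 15 depth 15.1 F [0.15 0.25 0.31] x -0.14 
3 cmd 19 depth 15.7 F [-1.34 -0.18  3.33] x -0.47 HIT
[ 0.0329168  -0.3674445  -0.73622212] 21.7167 0.013756802898624127
```

Slot 3 stops the blade dead at about 16 mm, so it is the stuck one. Slot 4 shows the 6 N push with about ±2 N of drag both ways, so it is the right one. Seating the blade there.

Run:
```python
from probe import *
f0,bad=probe(4,dx=-.0005,depths=(0,10,18,24,30,36,42,46))
if not bad:
    hit=r.move_l(tgt(4,-.0005,.0015,.054),vel=.012,guard=10)
    p=t.current_ee_pos();print("home?",hit,"depth",(TOP+TIP-p[2])*1e3,F()-f0,t.current_opening(),t.current_t())
```

```text
4 cmd 0 depth -0.1 F [ 1.5  -1.41 -0.46] x -0.38 
4 cmd 10 depth 10.0 F [ 0.2  -0.69  0.1 ] x -0.48 
4 cmd 18 depth 18.1 F [ 0.48 -0.88  0.32] x -0.54 
4 cmd 24 depth 24.3 F [-0.73 -1.89 -1.  ] x -0.85 
4 cmd 30 depth 30.2 F [-3.89 -0.69  2.68] x -1.34 
4 cmd 36 depth 36.5 F [-4.46 -0.76  2.61] x -1.29 
4 cmd 42 depth 42.5 F [-4.76 -0.83  2.03] x -1.29 
4 cmd 46 depth 46.5 F [-4.16 -1.16  1.64] x -1.30 
home? True depth 49.88722247510552 [-1.11916489 -1.38903683  5.21759387] 0.014174664842182716 27.3667
```

Run:
```python
from probe import *
gripper_to(.045);r.hold(.2)
p=t.current_ee_pos();r.move_l([p[0],p[1],.16],vel=.1)
q=tgt(4,0,-.10,-.086)
r.move_l([q[0],q[1],.24],vel=.2);r.hold(.2)
cal=vision.get_calibration("wrist");im=vision.snapshot("wrist")
print([(round(d["score"],2),np.round(d["at"],4).tolist()) for d in models.mark_of("blade_grip","wrist")],tgt(4,0,0,0)[:2])
im2=vision.snapshot("side");print([(round(d["score"],2),np.round(d["at"],4).tolist()) for d in models.mark_of("blade_grip","side")])
cv2.imwrite("pics/g.png",np.hstack([cv2.resize(im[20:260,200:440],(400,400)),cv2.resize(im2[150:290,260:400],(400,400))])[:,:,::-1]);print(t.current_t())
```

```text
[(0.77, [0.5808, -0.1736, 0.0954])] [np.float64(0.5827698535763108), np.float64(-0.17939165709600613)]
[(0.82, [0.5837, -0.1767, 0.0908]), (0.81, [0.4817, 0.111, 0.0742])]
30.1583
```

View pics/g.png

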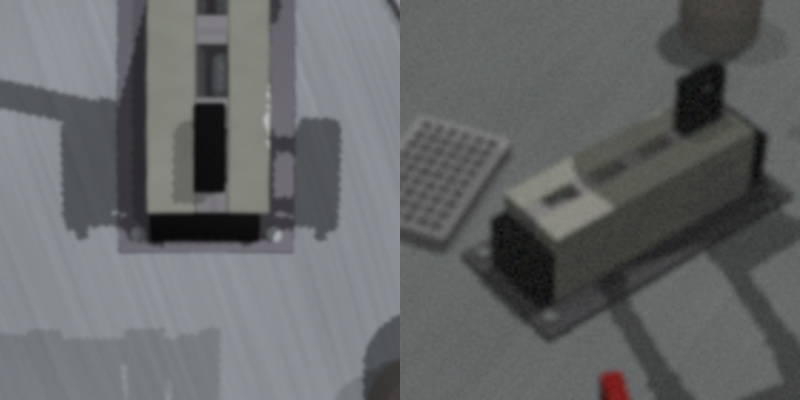

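The blade stands upright with its shoulder on the dock in slot 4 (left panel (210,148), right panel (700,97)), and the gripper is clear.

```bash
python3 -c "
from plant import r
print(r.sign_off())"
```

```text
the job is handed in; nothing more can be done
None
```

The blade is fully home, upright and let go in slot 4, the only slot where I felt a spring push (about 5–6 N) and steady drag. Slot 3 was the stuck one and slots 1 and 2 were not tried; the job was handed in just after 30 s, and the sign-off gave no verdict.

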